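Lock the julienne insert into the vegetable slicer

TASK

Get the vegetable slicer ready for julienne: draw its red-knobbed locking bolt back out of the way, push the orange insert lying loose on the slicer's deck forward into the grooves until it is fully home against the blade bridge, then slide the bolt fully in again so that the insert is locked. Leave the other things on the table where they are.

Things in the scene. Friction and masses are not known exactly. Their poses are not given: they have to be found in the camera images.
- slicer: Black and steel vegetable slicer lying flat, fixed. Origin: centre of its underside, on the table; own +x is the way the insert is pushed (to the blade), +y left, z up. Rails x=-148 to +146 mm, outside y=+-60, tops z=31 mm; low grab handle behind to x=-191 (top z=19). Deck top z=20 mm, 104 mm wide between the rails behind x=-25 mm.
- groove_mouth (a point): Middle of the mouth of the grooves, on the deck at slicer x=0, z=20 mm. From x=-25 to 8 the throat tapers to 87 mm wide; the groove runs on to x=55 mm, z=20 to 28 mm, under steel lips (top z=31) over the outer 7 mm of each side, open above between them. The blade bridge from x=55 mm (top z=27, blade to 30 mm) is the stop.
- insert: Loose orange insert plate, 80 mm long (its x), 84 wide (y), 6 thick. Origin: centre of its underside; axes as the slicer's when home. A thumb bar, y=-30 to 30, x=-40 to -30 mm, rises to 18 mm along the rear edge: push it from behind. Steel teeth in front, to 11 mm. A notch in the right edge (x=8.5 to 18.5, y=-42 to -28 mm) takes the bolt. Starts flat on the deck behind the throat, askew.
- insert_seat (a point): The point of the slicer (14.5 mm ahead of its origin, 20 mm up, on the deck) where the insert's origin lies when the insert is home.
- bolt (a joint): Locking bolt on the slicer's right rail at slicer x=28 mm, sliding along slicer y; value in m: 0 = drawn right out, 0.014 = shot right in (towards slicer +y). Its 7 mm wide pin must be drawn below about 0.002 for the insert to pass and goes right in only when the insert is home. Begins in the way. Friction about 1.5 N; stays where it is left.
- bolt_knob (a point): Centre of the top of the bolt's red knob; moves with the bolt. Knob: 20 mm along slicer x, 11 mm along its y, standing free from z=33 to 54 mm. This point is at slicer x=28 mm, y=-74 mm + joint value, z=54 mm. Steel guides below the knob reach z=29 mm (31 at the rail), out to y=-94 mm.
- garlic: Bystander: garlic bulb, 53 mm. Origin under its centre.
- ramekin: Bystander: white ramekin, 81 mm across, 42 mm high. Origin under its centre.
- shallot_tub: Bystander: clear tub with green lid, 99 mm across, 84 mm high. Origin under its centre.
- pepper_mill: Bystander: dark wooden pepper mill, 58 mm across, 190 mm high. Origin under its centre.
- timer: Bystander: white kitchen timer, 32 x 68 x 60 mm. Origin under its centre.

How it is judged:
By the outcome, as a careful person would: the job done as asked, in the order asked, and still so for the second after the job is handed in, with the robot touching nothing.
It also fails if it takes over 51 s, if anything falls off the work surface, if the arm or the gripper's body presses on something with over 40 N, if the wrist force passes 120 N, or if a joint passes its speed limit or range.

ROBOT

A 6-joint arm with a two-finger parallel gripper is mounted at the origin on a cart in front of the work surface, level with it; the furniture and walls round the work are solid. World frame = base frame: x ahead of the robot, y to its left, z up, the work surface at z = 0. Lengths are in m, angles in degrees, forces in N, time in s.
With the tool pointing down it reaches from about 0.4 to 0.825 m from the base axis. Payload 7 kg.
Tool frame: the origin (TCP) lies on the centre line of the jaws, within the pads' length; the fingertips stand 19 mm ahead of it and the grasp point (between the pads) is the TCP (r.tips_ahead is the distance from the TCP to the fingertips, in m); z points along the fingers, y is the line along which they close (so a half turn about z gives the same grasp; the last joint's range is limited). The gripper opens to 88 mm and grips with 3 to 60 N. Pads are 19 mm wide; open, the fingers measure 130 mm over their backs; the gripper's body (78 mm by 193 mm) begins 47 mm behind the grasp point.
Start: joints at [92.71, 20.546, 0.682, 0, -70.136, -16.507], TCP at [0.161, 0.655, 0.246] pointing down, gripper open.
Joint ranges: [-176.03, 176.03], [-82.01, 121.73], [-58.28, 71.71], [-173.87, 95.51], [-174.79, -0.11], [-173.66, 173.66]. Speed limits (degrees/s): [136.94, 136.94, 172.46, 180, 180, 180].

INTERFACE

Orientations are given as [roll, pitch, yaw] about the fixed x, y, z axes, in that order (R = Rz(yaw) Ry(pitch) Rx(roll)).
In Python, from plant import r, viewer, close_job gives the robot as it stands. The module is installed in compiled form; this text tells all that it offers.
- The arm moves only by the tool arm_command, never from a script. Its arguments are lists of equal length, an entry for each row: "travel": the shift along the world's x, y, z scaled (see below), a list of three; "delta_rot": the turn, a rotation vector about the world's x, y, z scaled (see below), a list of three. In form: {"travel": [[dx, dy, dz], ...], "delta_rot": [[rx, ry, rz], ...]}. A call has 1 to 20 rows; each row is the pose to reach, as a shift and turn from the pose commanded when the call began; what a row does not reach only later rows make up. The controller multiplies each number of a shift by 0.5 m and each number of a turn by 90 degrees. A row lasts 1/8 s, in which the tool goes at most 62.5 mm and 10.7 degrees, less where a joint would pass 70% of its speed; a pose out of reach is approached as far as the arm can. A call with a number of a shift or a turn outside -1 to 1 is refused whole. A call with a gripper value outside its range is refused whole. "grip" is the opening, from 0 (shut) to 1 (fully open), set as the call begins (left out, the last holds). The fingers move at their own pace and stop on an object; "newtons" is the grip in N (left out, the last holds). Time passes only in rows, so rows that repeat a pose let the fingers close. It gives the time, the measured TCP pose, the force, the opening and the grip force at its end, in the units of the state.
- r.get_state(): the state, without advancing time (a new reading comes with each control period).
- viewer.capture(name): name is "scene" or "top" or "wrist"; returns a dict with "img" (400x640x3 uint8, red, green, blue), "camera_matrix" (3x3 intrinsics, pixels), "R" (3x3) and "t" (3): a world point X has camera coordinates R X + t; the wrist camera has in their place "mount" (4x4, takes a point from camera to tool coordinates, whose origin is the TCP and whose axes are the flange's). Camera axes: x right, y down, z forward; pixel columns grow to the right and rows downward; lengths in m; the calibration is good to about 2 mm. A picture is of the moment at which its call begins: read the wrist's pose just before it. There is no depth.
- close_job(): hands the job in; it is judged then, once.
The state is a dict: "time_s": time; "joints": joint angles; "qd": joint speeds; "joint_torque": joint torques, N m; "tcp_pos": TCP position; "eef_rot": TCP orientation; "contact_force": force on the tool from outside, world axes, zero at the start; "moment": the same for the moment, N m; "gripper_width": finger opening in m; "gripper_force": force on a finger pad.
Only numpy, scipy, OpenCV 4.12 (cv2) and the standard library are available. Lean on these libraries where they do the work, as an engineer would, in place of code of your own. Each camera call takes 0.05 s, during which the arm holds its last target. There are 200 camera calls.

## Working session

There is one attempt and no reset: what is moved stays moved. The work goes in short steps, Python scripts to look and compute and a tool call to move; the robot and the scene stay as the last step left them, time stands still between calls to the robot, and variables do not carry over. Pictures are saved under pics/ and viewed, at most 10 in all, crops included, and the job is handed in when it is done.

Besides the shell and the picture viewer there is one more tool, called after "Call:" as name(argument=value, ...) on one line, values as JSON. arm_command: Moves the arm, as the interface text tells. Shifts and turns lie within -1 to 1; 1 stands for 0.5 m of shift or 90 degrees of turn. Its arguments: {"type":"object","properties":{"travel":{"type":"array"},"delta_rot":{"type":"array"},"grip":{"type":"number"},"newtons":{"type":"number"}},"required":["travel","delta_rot"]}

```bash
mkdir -p pics; cat > h.py <<'E'
import numpy as np, cv2
from plant import r, viewer, close_job
from scipy.spatial.transform import Rotation as Ro
def cap(n):
    s=r.get_state(); c=viewer.capture(n); 
    if 'mount' in c:
        T=np.eye(4); T[:3,:3]=Ro.from_euler('xyz',s['eef_rot'],degrees=True).as_matrix(); T[:3,3]=s['tcp_pos']
        W=np.linalg.inv(T@np.array(c['mount'])); c['R']=W[:3,:3]; c['t']=W[:3,3]
    for k in('R','t','camera_matrix'): c[k]=np.array(c[k])
    return c
def ray(c,uv,z):
    K,R,t=c['camera_matrix'],c['R'],c['t']
    d=R.T@np.linalg.inv(K)@np.array([uv[0],uv[1],1.]); o=-R.T@t
    return o+d*(z-o[2])/d[2]
def proj(c,X):
    p=c['camera_matrix']@(c['R']@np.array(X)+c['t']); return p[:2]/p[2]
def save(c,n): cv2.imwrite('pics/'+n+'.png',cv2.cvtColor(c['img'],cv2.COLOR_RGB2BGR))
E
python3 - <<'E'
from h import *
ims=[]
for n in('top','scene','wrist'):
    c=cap(n); np.savez(n,**c); save(c,n); print(n,-c['R'].T@c['t'])
print(r.get_state())
E
```

```text
top [ 0.39186306 -0.02926662  1.08506937]
scene [-0.09378378  0.4025633   0.64498232]
wrist [0.22731609 0.63985184 0.3849085 ]
{'time_s': 0.15, 'joints': array([ 9.27116720e+01,  2.05819645e+01,  6.45987257e-01, -1.49179168e-02,
       -7.01357544e+01, -1.65068050e+01]), 'qd': array([-0.01146061, -0.12077902,  0.09928097,  0.089276  , -0.00034121,
       -0.0054516 ]), 'joint_torque': array([ 3.27767666e-04, -5.83273959e+01,  2.93288505e+01,  7.00123340e+00,
        8.80713022e-03, -1.05792537e-04]), 'tcp_pos': array([0.16089533, 0.65518813, 0.24483871]), 'eef_rot': array([ 1.79927239e+02, -6.93527092e-03, -1.38002064e+01]), 'contact_force': array([ 0.23526761, -0.29522477,  0.22992644]), 'moment': array([-0.02504807, -0.01960603, -0.03351217]), 'gripper_force': 0.0, 'gripper_width': 0.08720506177128148}
```

View pics/top.png

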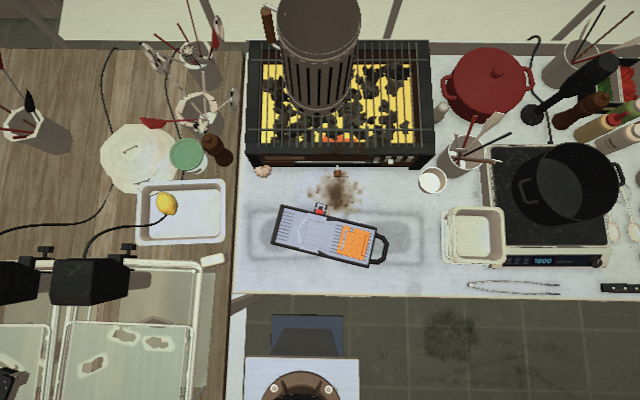

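View pics/scene.png

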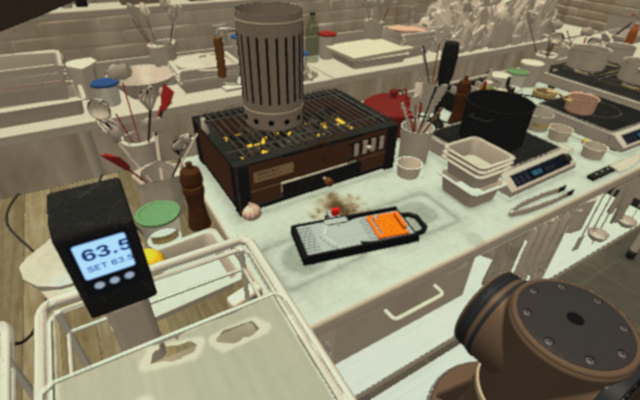

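View pics/wrist.png

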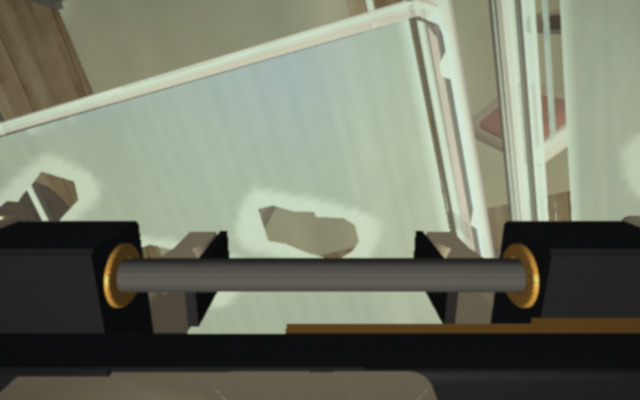

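The top view shows the slicer near (330,237), with its handle at right (380,248), the orange insert at (354,242) and the red knob at (320,208). The slicer's +x therefore points to image left, which is about world +y. I'll get rough positions from this, then refine with the wrist camera.

```bash
cat >> h.py <<'E'
def blobs(c,lo,hi,amin=8):
    hsv=cv2.cvtColor(c['img'],cv2.COLOR_RGB2HSV); m=cv2.inRange(hsv,np.array(lo),np.array(hi))
    cs,_=cv2.findContours(m,cv2.RETR_EXTERNAL,cv2.CHAIN_APPROX_NONE)
    return sorted([k for k in cs if cv2.contourArea(k)>=amin],key=cv2.contourArea,reverse=True)
E
python3 - <<'E'
from h import *
c=dict(np.load('top.npz'))
print(c['camera_matrix'])
for nm,lo,hi,z in(('orange',(8,150,150),(20,255,255),.026),('red',(0,150,120),(6,255,255),.054),('red2',(174,150,120),(180,255,255),.054),('dark',(0,0,0),(180,255,55),.031)):
    for k in blobs(c,lo,hi,5)[:12]:
        (u,v),wh,a=cv2.minAreaRect(k)
        if 250<u<400 and 180<v<285: 
            b=cv2.boxPoints(((u,v),wh,a)); print(nm,(u,v),wh,a,ray(c,(u,v),z)); print([ray(c,q,z)[:2].round(4).tolist() for q in b])
m=dict(np.load('wrist.npz'))['mount']; print(m.round(4))
E
```

```text
[[363.84532038   0.         309.8787985 ]
 [  0.         363.84532038 200.67016522]
 [  0.           0.           1.        ]]
orange (353.0000305175781, 242.50003051757812) (27.312238693237305, 28.278474807739258) 14.931416511535645 [ 0.47170519 -0.14186387  0.026     ]
[[0.4417, -0.0933], [0.5212, -0.1141], [0.502, -0.1909], [0.4231, -0.1691]]
red (319.0, 211.0) (4.0, 6.0) 90.0 [ 0.55785066 -0.04177353  0.054     ]
[[0.5635, -0.0331], [0.5638, -0.0503], [0.5522, -0.0504], [0.5519, -0.0333]]
[[-1.100e-03 -9.667e-01 -2.559e-01  6.820e-02]
 [ 1.000e+00 -1.100e-03 -5.000e-04 -8.000e-04]
 [ 2.000e-04 -2.559e-01  9.667e-01 -1.402e-01]
 [ 0.000e+00  0.000e+00  0.000e+00  1.000e+00]]
```

```bash
python3 - <<'E'
from h import *
t=dict(np.load('top.npz')); s=dict(np.load('scene.npz'))
print('tcp in top/scene',proj(t,(.161,.655,.245)),proj(s,(.161,.655,.245)))
# device: corner of head display side: top-view candidates vs scene head top
def tri(a,b):
    A=[];
    P1=t['camera_matrix']@np.c_[t['R'],t['t']];P2=s['camera_matrix']@np.c_[s['R'],s['t']]
    X=cv2.triangulatePoints(P1,P2,np.float64(a).reshape(2,1),np.float64(b).reshape(2,1)).ravel();X=X[:3]/X[3]
    return X,proj(t,X),proj(s,X)
for a in((130,260),(92,285)):
    for b in((122,183),(90,210)): print(a,b,[q.round(3) for q in tri(a,b)])
print('grill front base',ray(t,(250,167),0),ray(t,(430,167),0), 'mill',ray(t,(228,163),0))
print('grill top edge tri',tri((246,158),(262,152)),tri((247,158),(240,185)))
print(dict(np.load('wrist.npz'))['camera_matrix'])
E
```

```text
tcp in top/scene [ -2.67304487 371.75578673] [-148.58773279  551.69697342]
(130, 260) (122, 183) [array([0.417, 0.379, 0.336]), array([114.938, 253.745]), array([140.712, 188.142])]
(130, 260) (90, 210) [array([0.422, 0.417, 0.297]), array([107.322, 251.836]), array([117.87, 216.98])]
(92, 285) (122, 183) [array([0.358, 0.396, 0.382]), array([ 89.323, 283.764]), array([125.695, 184.307])]
(92, 285) (90, 210) [array([0.361, 0.43 , 0.348]), array([ 82.91 , 281.283]), array([102.475, 214.188])]
grill front base [0.70073353 0.17304732 0.        ] [ 0.70961191 -0.38215974  0.        ] mill [0.71249571 0.24209028 0.        ]
grill top edge tri (array([0.6482775 , 0.12427027, 0.21935661]), array([253.37576613, 163.15514003]), array([253.74695346, 149.45594508])) (array([0.69129599, 0.15637879, 0.11161261]), array([248.91567022, 159.24847284]), array([237.84516367, 184.40773962]))
[[358.74519523   0.         320.97550583]
 [  0.         358.74519523 195.22044856]
 [  0.           0.           1.        ]]
```

Call:
arm_command(travel=[[0,0,0.1],[0,0,0.2],[0,0,0.3],[0,0,0.4],[0,0,0.5],[0,0,0.54],[0,0,0.54]], delta_rot=[[0,0,0],[0,0,0],[0,0,0],[0,0,0],[0,0,0],[0,0,0],[0,0,0]])

```text
time_s: 1.02
tcp_pos: [0.161, 0.6558, 0.5171]
eef_rot: [-179.8, 0.0, -13.8]
contact_force: [-0.9, 0.5, -0.8]
gripper_width: 0.0875
gripper_force: 0.0
```

Call:
arm_command(travel=[[0.05,-0.08,0],[0.1,-0.16,0],[0.15,-0.24,0],[0.2,-0.32,0],[0.26,-0.4,0],[0.31,-0.48,0],[0.36,-0.56,0],[0.42,-0.64,0],[0.47,-0.72,0],[0.52,-0.8,0],[0.52,-0.8,0]], delta_rot=[[0,0,-0.05],[0,0,-0.1],[0,0,-0.15],[0,0,-0.2],[0,0,-0.25],[0,0,-0.3],[0,0,-0.35],[0,0,-0.4],[0,0,-0.45],[0,0,-0.5],[0,0,-0.5]])

```text
time_s: 2.4
tcp_pos: [0.4218, 0.253, 0.5147]
eef_rot: [179.9, -0.0, -59.1]
contact_force: [-0.6, 0.3, -0.0]
gripper_width: 0.0878
gripper_force: 0.0
```

Call:
arm_command(travel=[[0.02,-0.08,0],[0.04,-0.16,0],[0.06,-0.24,0],[0.08,-0.32,-0.06],[0.1,-0.4,-0.12],[0.12,-0.48,-0.2],[0.14,-0.56,-0.27],[0.14,-0.57,-0.31],[0.14,-0.57,-0.31],[0.14,-0.57,-0.31]], delta_rot=[[0,0,-0.06],[0,0,-0.12],[0,0,-0.18],[0,0,-0.25],[0,0,-0.32],[0,0,-0.39],[0,0,-0.46],[0,0,-0.51],[0,0,-0.51],[0,0,-0.51]])

```text
time_s: 3.65
tcp_pos: [0.4912, -0.0289, 0.3612]
eef_rot: [-180.0, 0.0, -104.5]
contact_force: [0.4, 0.9, 1.6]
gripper_width: 0.0875
gripper_force: 0.0
```

```bash
python3 - <<'E'
from h import *
c=cap('wrist'); np.savez('w2',**c); save(c,'w2')
for nm,lo,hi,z in(('orange',(8,150,120),(20,255,255),.026),('red',(0,150,90),(6,255,255),.054),('red2',(174,150,90),(180,255,255),.054)):
    for k in blobs(c,lo,hi,60)[:4]:
        b=cv2.boxPoints(cv2.minAreaRect(k)); print(nm,cv2.contourArea(k),b.round().tolist()); print([ray(c,q,z)[:2].round(4).tolist() for q in b])
E
```

```text
orange 4148.0 [[279.0, 28.0], [345.0, 28.0], [345.0, 95.0], [279.0, 95.0]]
[[0.5018, -0.1899], [0.4239, -0.1696], [0.4425, -0.093], [0.524, -0.1143]]
orange 301.5 [[518.0, 307.0], [524.0, 249.0], [543.0, 251.0], [537.0, 309.0]]
[[0.2646, 0.2678], [0.245, 0.1771], [0.2187, 0.1873], [0.2373, 0.2787]]
orange 224.0 [[99.0, 253.0], [116.0, 251.0], [122.0, 307.0], [105.0, 309.0]]
[[0.8344, 0.0293], [0.8096, 0.0328], [0.8363, 0.1192], [0.8622, 0.1157]]
orange 122.5 [[157.0, 139.0], [170.0, 136.0], [173.0, 148.0], [160.0, 151.0]]
[[0.6951, -0.1006], [0.6777, -0.1003], [0.6795, -0.0848], [0.697, -0.0851]]
red 144.5 [[261.0, 152.0], [273.0, 152.0], [273.0, 167.0], [261.0, 167.0]]
[[0.5621, -0.0529], [0.5476, -0.0491], [0.553, -0.0309], [0.5677, -0.0347]]
```

View pics/w2.png

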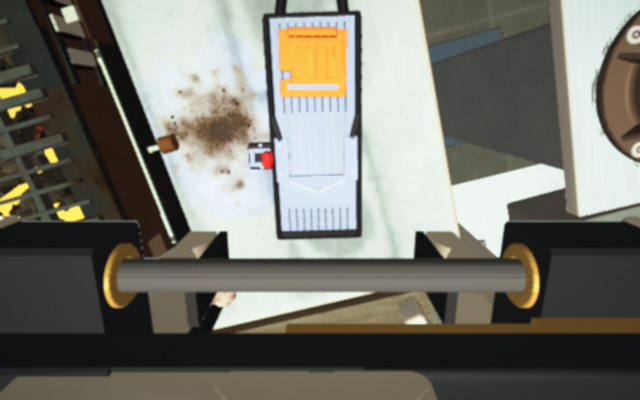

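The wrist view shows the slicer from rows 13 to 237. The insert is at (279–345, 28–95), only slightly askew, and the knob is at (267,160). Next I fit the rail edges.

```bash
cat >> h.py <<'E'
def dark(c,th=60): return c['img'].max(2)<th
def fitedge(P):
    P=np.array(P)
    for _ in range(3):
        m=P.mean(0); d=np.linalg.svd(P-m)[2][0]; n=np.array([-d[1],d[0]]); e=(P-m)@n
        P=P[abs(e)<max(.001,1.5*e.std())]
    return m,d if d[1]>0 else -d
E
python3 - <<'E'
from h import *
c=dict(np.load('w2.npz')); d=dark(c)
L=[];Rr=[];F=[]
for v in list(range(20,125))+list(range(180,228)):
    l=np.where(d[v,255:300])[0]; q=np.where(d[v,335:368])[0]
    if len(l): L.append(ray(c,(255+l[0]-.5,v),.031)[:2])
    if len(q): Rr.append(ray(c,(335+q[-1]+.5,v),.031)[:2])
for u in range(290,350):
    f=np.where(d[215:250,u])[0]
    if len(f): F.append(ray(c,(u,215+f[-1]+.5),.031)[:2])
l,r_,f=fitedge(L),fitedge(Rr),fitedge(F)
for x in(l,r_,f): print(x[0].round(4),np.degrees(np.arctan2(x[1][1],x[1][0])).round(2))
X=l[1]+r_[1]; X/=np.linalg.norm(X); Y=np.array([-X[1],X[0]])
print('yaw',np.degrees(np.arctan2(X[1],X[0])),'width',(r_[0]-l[0])@Y)
yc=((l[0]+r_[0])/2)@Y; xf=f[0]@X
O=(xf-.146)*X+yc*Y; print('origin',O)
k=max(blobs(c,(0,150,90),(6,255,255),60),key=cv2.contourArea)
pts=np.array([ray(c,q[0],.054)[:2]-O for q in k]); print('knob x',(pts@X).min(),(pts@X).max(),'y',(pts@Y).min(),(pts@Y).max())
o=blobs(c,(8,150,120),(20,255,255),60)[0]
pts=np.array([ray(c,q[0],.026)[:2] for q in o]);
rc=cv2.minAreaRect((1e4*pts).astype(np.float32)); b=cv2.boxPoints(rc)/1e4-O
print(rc[1],rc[2],np.c_[b@X,b@Y].round(4))
np.savez('sl',O=O,X=X,Y=Y)
E
```

```text
[ 0.5428 -0.0918] 77.24
[ 0.4328 -0.0535] 77.26
[0.5224 0.0839] 166.87
yaw 77.24860221984618 width 0.11569036639047997
origin [ 0.49093694 -0.05870957]
knob x 0.02159303597610172 0.0406794987595733 y -0.06887427000642775 -0.05362863659087069
(787.535888671875, 811.5814208984375) 75.39569854736328 [[-0.1229  0.0413]
 [-0.1255 -0.0399]
 [-0.0468 -0.0424]
 [-0.0442  0.0387]]
```

Call:
arm_command(travel=[[0.02,0,0],[0.04,-0.01,0],[0.06,-0.01,0],[0.08,-0.02,0],[0.1,-0.02,-0.05],[0.12,-0.026,-0.12],[0.136,-0.026,-0.2],[0.136,-0.026,-0.28],[0.136,-0.026,-0.36],[0.136,-0.026,-0.44],[0.136,-0.026,-0.48],[0.136,-0.026,-0.48],[0.136,-0.026,-0.48]], delta_rot=[[0,0,-0.1],[0,0,-0.2],[0,0,-0.3],[0,0,-0.4],[0,0,-0.5],[0,0,-0.6],[0,0,-0.7],[0,0,-0.8],[0,0,-0.9],[0,0,-0.98],[0,0,-0.98],[0,0,-0.98],[0,0,-0.98]], grip=0.6, newtons=20)

```text
time_s: 5.32
tcp_pos: [0.5602, -0.0418, 0.122]
eef_rot: [180.0, 0.1, 167.2]
contact_force: [0.6, -0.5, 0.5]
gripper_width: 0.0524
gripper_force: 0.0
```

```bash
python3 - <<'E'
from h import *
s=r.get_state(); print(s['tcp_pos'],s['eef_rot'],s['gripper_width'],s['joints'].round(1))
t=cap('top'); c=cap('wrist')
cv2.imwrite('pics/a.png',cv2.cvtColor(np.vstack([cv2.resize(t['img'][180:280,260:420],(640,400)),c['img'][:200]]),cv2.COLOR_RGB2BGR))
E
```

```text
[ 0.5601975  -0.04184294  0.12204418] [1.79959284e+02 1.23005833e-01 1.67199688e+02] 0.052426235715660095 [  15.7   16.4  -23.2    0.   -50.3 -118.5]
```

View pics/a.png

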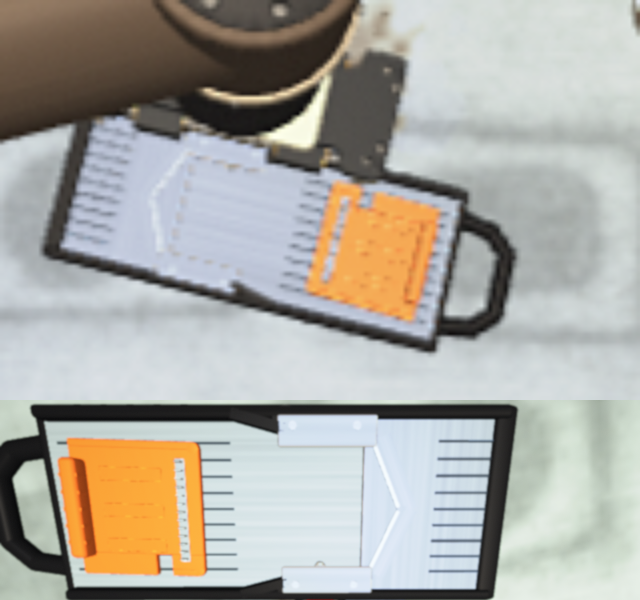

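The gripper is above the knob, and both the slicer and insert are clear in the wrist view. I'll descend and grip.

Call:
arm_command(travel=[[0,0,-0.05],[0,0,-0.09],[0,0,-0.12],[0,0,-0.13],[0,0,-0.132]], delta_rot=[[0,0,0],[0,0,0],[0,0,0],[0,0,0],[0,0,0]])

```text
time_s: 6.05
tcp_pos: [0.5593, -0.0425, 0.0548]
eef_rot: [180.0, 0.0, 167.1]
contact_force: [0.5, 1.0, 0.5]
gripper_width: 0.0525
gripper_force: 0.0
```

Call:
arm_command(travel=[[0,0,0],[0,0,0],[0,0,0],[0,0,0],[0,0,0],[0,0,0]], delta_rot=[[0,0,0],[0,0,0],[0,0,0],[0,0,0],[0,0,0],[0,0,0]], grip=0.1, newtons=15)

```text
time_s: 6.8
tcp_pos: [0.5591, -0.0426, 0.0547]
eef_rot: [-180.0, 0.0, 167.1]
contact_force: [-0.3, -1.1, 2.3]
gripper_width: 0.0198
gripper_force: 15.0
```

Call:
arm_command(travel=[[0.008,-0.0018,0],[0.016,-0.0036,0],[0.022,-0.005,0],[0.022,-0.005,0]], delta_rot=[[0,0,0],[0,0,0],[0,0,0],[0,0,0]])

```text
time_s: 7.3
tcp_pos: [0.57, -0.0451, 0.0546]
eef_rot: [-180.0, -0.0, 167.1]
contact_force: [-2.2, 0.1, 5.9]
gripper_width: 0.02
gripper_force: 15.0
```

Call:
arm_command(travel=[[0.003,-0.0007,0],[0.006,-0.0014,0],[0.006,-0.0014,0]], delta_rot=[[0,0,0],[0,0,0],[0,0,0]])

```text
time_s: 7.68
tcp_pos: [0.5703, -0.0453, 0.0544]
eef_rot: [-180.0, -0.3, 167.1]
contact_force: [-12.5, 7.2, 13.9]
gripper_width: 0.0197
gripper_force: 15.0
```

Bolt travel has hit its end stop (force rose, no more motion). I'll relax, release and lift.

Call:
arm_command(travel=[[-0.004,0.001,0],[-0.004,0.001,0],[-0.004,0.001,0],[-0.004,0.001,0]], delta_rot=[[0,0,0],[0,0,0],[0,0,0],[0,0,0]], grip=0.6)

```text
time_s: 8.18
tcp_pos: [0.5711, -0.0453, 0.0544]
eef_rot: [-180.0, 0.0, 167.1]
contact_force: [0.3, -0.1, 0.8]
gripper_width: 0.051
gripper_force: 0.0
```

Call:
arm_command(travel=[[0,0,0.03],[0,0,0.08],[0,0,0.13],[0,0,0.13]], delta_rot=[[0,0,0],[0,0,0],[0,0,0],[0,0,0]])

```text
time_s: 8.68
tcp_pos: [0.5727, -0.045, 0.1228]
eef_rot: [179.9, 0.3, 167.1]
contact_force: [-0.2, 1.3, 0.1]
gripper_width: 0.0526
gripper_force: 0.0
```

```bash
python3 - <<'E'
from h import *
s=r.get_state(); print(s['tcp_pos'],s['eef_rot'],s['gripper_width'])
c=cap('wrist'); np.savez('w3',**c); save(c,'w3'); d=dark(c,70)
S=np.load('sl.npz');O,X,Y=S['O'],S['X'],S['Y']
# predicted outer corners with current frame, for checking
for x,y in((-.148,.06),(.146,.06),(.146,-.06),(-.148,-.06)): print('pred',proj(c,[*(O+x*X+y*Y),.031]).round(1))
o=blobs(c,(8,150,120),(20,255,255),60)[0]; print(cv2.minAreaRect(o))
t=cap('top')
k=blobs(t,(0,150,120),(6,255,255),4)
for q in k:
    u=q.reshape(-1,2).mean(0)
    if 290<u[0]<350 and 180<u[1]<240: w=ray(t,u,.054)[:2]; print('knob',u,w,(w-O)@X,(w-O)@Y)
E
```

```text
[ 0.57265679 -0.04498426  0.12277092] [179.89148784   0.27241343 167.12849057] 0.052566164849340125
pred [  6.2 -21.3]
pred [517.7 -22.8]
pred [492.6 180.8]
pred [ 48.  182.4]
((129.24365234375, 85.22898864746094), (153.1076202392578, 137.00271606445312), 1.5911402702331543)
```

View pics/w3.png

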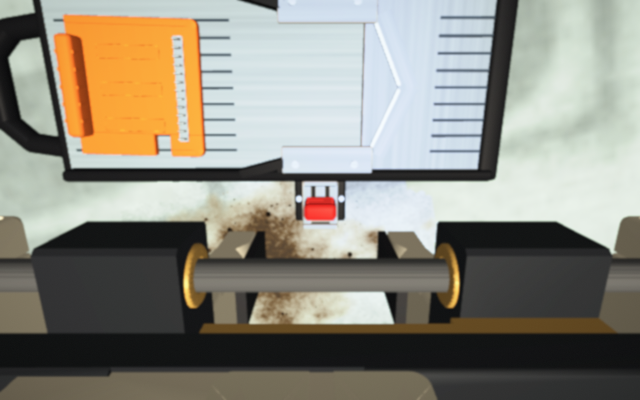

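```bash
python3 - <<'E'
from h import *
c=dict(np.load('w3.npz'))
S=np.load('sl.npz');O,X,Y=S['O'],S['X'],S['Y']
P={'lipR rear in':(283,146.5,.031),'lipR front in':(374.5,146.5,.031),'lipR rear out':(282,173,.031),'lipL rear in':(277.5,21,.031),'lipL front in':(379.5,21.5,.031),'cornerBR':(65,181,.031),'cornerFR':(495,181,.031),'knobtop':(320,202,.054),'bridge line':(363,85,.027),
'ins rear bar top R':(80,136,.038),'bar L':(66,34,.038),'ins FR':(204,155,.026),'ins FL':(199,19,.026),'ins RR':(80,154,.026)}
for k,(u,v,z) in P.items():
    w=ray(c,(u,v),z)[:2]; print(k,w.round(4),((w-O)@X).round(4),((w-O)@Y).round(4))
E
```

```text
lipR rear in [ 0.5286 -0.059 ] 0.008 -0.0368
lipR front in [ 0.5419 -0.0015] 0.067 -0.037
lipR rear out [ 0.5453 -0.064 ] 0.0068 -0.0542
lipL rear in [ 0.4561 -0.0436] 0.007 0.0373
lipL front in [0.4699 0.0151] 0.0674 0.0369
cornerBR [ 0.5184 -0.205 ] -0.1366 -0.0591
cornerFR [0.5822 0.072 ] 0.1476 -0.0601
knobtop [ 0.5638 -0.0426] 0.0318 -0.0675
bridge line [ 0.5029 -0.0009] 0.059 0.0011
ins rear bar top R [ 0.4934 -0.1791] -0.1169 -0.029
bar L [ 0.4369 -0.164 ] -0.1146 0.0294
ins FR [ 0.5229 -0.1121] -0.045 -0.0429
ins FL [ 0.4434 -0.0898] -0.0408 0.0395
ins RR [ 0.5038 -0.1918] -0.1269 -0.042
```

Lips, bridge and knob agree that the slicer origin is about (0.4918, −0.0550), yaw 77.1°. The insert is turned by about −2°. Next I move behind the thumb bar.

Call:
arm_command(travel=[[-0.02,-0.03,0],[-0.05,-0.06,0],[-0.08,-0.1,0],[-0.1,-0.14,0],[-0.13,-0.18,0],[-0.16,-0.22,0],[-0.19,-0.26,0],[-0.22,-0.3,0],[-0.229,-0.312,0],[-0.229,-0.312,0],[-0.229,-0.312,0],[-0.229,-0.312,0]], delta_rot=[[0,0,0.11],[0,0,0.22],[0,0,0.33],[0,0,0.44],[0,0,0.55],[0,0,0.66],[0,0,0.77],[0,0,0.88],[0,0,0.96],[0,0,0.999],[0,0,0.999],[0,0,0.999]], grip=0.22)

```text
time_s: 10.28
tcp_pos: [0.4563, -0.2011, 0.1193]
eef_rot: [180.0, -0.0, -103.1]
contact_force: [0.1, -0.2, -0.8]
gripper_width: 0.0193
gripper_force: 0.0
```

Call:
arm_command(travel=[[0.004,0,-0.05],[0.004,0,-0.1],[0.004,0,-0.125],[0.004,0,-0.132],[0.004,0,-0.132],[0.004,0,-0.132]], delta_rot=[[0,0,0],[0,0,0],[0,0,0],[0,0,0],[0,0,0],[0,0,0]])

```text
time_s: 11.02
tcp_pos: [0.459, -0.2013, 0.0543]
eef_rot: [-179.9, 0.0, -103.0]
contact_force: [0.4, 0.2, 0.2]
gripper_width: 0.0195
gripper_force: 0.0
```

Call:
arm_command(travel=[[0.003,0.012,-0.003],[0.006,0.024,-0.003],[0.009,0.037,-0.003],[0.011,0.049,-0.003],[0.014,0.061,-0.003],[0.017,0.074,-0.003],[0.017,0.074,-0.003]], delta_rot=[[0,0,0],[0,0,0],[0,0,0],[0,0,0],[0,0,0],[0,0,0],[0,0,0]])

```text
time_s: 11.9
tcp_pos: [0.4671, -0.1636, 0.052]
eef_rot: [-180.0, 0.0, -103.0]
contact_force: [0.7, -0.3, -0.7]
gripper_width: 0.0196
gripper_force: 0.0
```

Call:
arm_command(travel=[[-0.002,-0.01,0],[-0.002,-0.01,-0.007],[-0.002,-0.01,-0.014],[-0.002,-0.01,-0.014]], delta_rot=[[0,0,0],[0,0,0],[0,0,0],[0,0,0]])

```text
time_s: 12.4
tcp_pos: [0.4656, -0.1693, 0.0446]
eef_rot: [180.0, -0.0, -103.0]
contact_force: [-0.9, 0.3, 0.5]
gripper_width: 0.0192
gripper_force: 0.0
```

```bash
python3 - <<'E'
from h import *
s=r.get_state(); print(s['tcp_pos'],s['eef_rot'])
t=cap('top'); c=cap('scene')
a=cv2.resize(t['img'][190:280,260:400],(700,450),interpolation=cv2.INTER_CUBIC)
cv2.imwrite('pics/b.png',cv2.cvtColor(a,cv2.COLOR_RGB2BGR))
E
```

```text
[ 0.46564548 -0.16930568  0.04459923] [ 1.79951645e+02 -1.01639112e-02 -1.03004629e+02]
```

View pics/b.png

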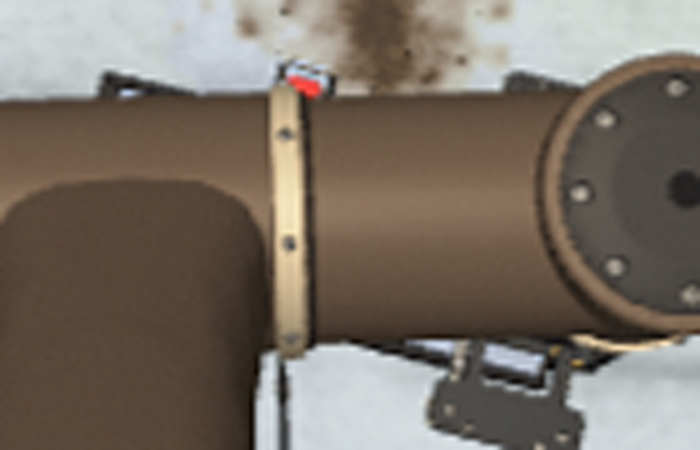

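The arm hides the insert in this view, so I'll go by force. Pushing on in stages.

Call:
arm_command(travel=[[0.002,0.01,0],[0.004,0.02,0],[0.007,0.03,0],[0.009,0.04,0],[0.011,0.05,0],[0.014,0.06,0],[0.016,0.07,0],[0.018,0.08,0],[0.02,0.088,0]], delta_rot=[[0,0,0],[0,0,0],[0,0,0],[0,0,0],[0,0,0],[0,0,0],[0,0,0],[0,0,0],[0,0,0]])

```text
time_s: 13.62
tcp_pos: [0.476, -0.1249, 0.0451]
eef_rot: [180.0, -0.0, -103.0]
contact_force: [0.3, -1.2, 1.2]
gripper_width: 0.0193
gripper_force: 0.5
```

Call:
arm_command(travel=[[0.002,0.008,0],[0.004,0.016,0],[0.0055,0.024,0],[0.007,0.032,0],[0.009,0.04,0],[0.011,0.048,0],[0.011,0.048,0]], delta_rot=[[0,0,0],[0,0,0],[0,0,0],[0,0,0],[0,0,0],[0,0,0],[0,0,0]])

```text
time_s: 14.5
tcp_pos: [0.4816, -0.1008, 0.045]
eef_rot: [-180.0, 0.0, -103.0]
contact_force: [-0.5, -0.3, -0.6]
gripper_width: 0.0195
gripper_force: 0.0
```

Call:
arm_command(travel=[[0.001,0.005,0],[0.002,0.01,0],[0.0035,0.015,0],[0.0045,0.02,0],[0.0045,0.02,0]], delta_rot=[[0,0,0],[0,0,0],[0,0,0],[0,0,0],[0,0,0]])

```text
time_s: 15.12
tcp_pos: [0.4837, -0.0913, 0.0451]
eef_rot: [180.0, -0.0, -103.0]
contact_force: [-0.1, -2.2, -0.6]
gripper_width: 0.019
gripper_force: 1.3
```

Call:
arm_command(travel=[[0.0005,0.003,0],[0.0015,0.006,0],[0.0015,0.006,0]], delta_rot=[[0,0,0],[0,0,0],[0,0,0]])

```text
time_s: 15.5
tcp_pos: [0.4838, -0.0908, 0.0454]
eef_rot: [179.9, -0.2, -103.0]
contact_force: [0.7, -21.6, 1.3]
gripper_width: 0.0193
gripper_force: 10.8
```

Stopped at 21 N where expected. I'll back off, lift and return above the knob, rotated, to check.

Call:
arm_command(travel=[[-0.004,-0.02,0],[-0.006,-0.026,0.02],[-0.006,-0.026,0.08],[-0.006,-0.026,0.15],[-0.006,-0.026,0.15]], delta_rot=[[0,0,0],[0,0,0],[0,0,0],[0,0,0],[0,0,0]])

```text
time_s: 16.12
tcp_pos: [0.4836, -0.1007, 0.1233]
eef_rot: [-179.7, 0.1, -102.9]
contact_force: [0.7, 0.8, -0.4]
gripper_width: 0.0193
gripper_force: 0.0
```

Call:
arm_command(travel=[[0.02,0.01,0],[0.04,0.02,0],[0.06,0.04,0],[0.08,0.05,0],[0.1,0.06,0],[0.12,0.08,0],[0.14,0.09,0],[0.16,0.1,0],[0.176,0.114,0],[0.176,0.114,0],[0.176,0.114,0],[0.176,0.114,0]], delta_rot=[[0,0,-0.11],[0,0,-0.22],[0,0,-0.33],[0,0,-0.44],[0,0,-0.55],[0,0,-0.66],[0,0,-0.77],[0,0,-0.88],[0,0,-0.96],[0,0,-0.999],[0,0,-0.999],[0,0,-0.999]], grip=0.6)

```text
time_s: 17.62
tcp_pos: [0.5692, -0.0441, 0.1199]
eef_rot: [-180.0, -0.0, 167.2]
contact_force: [0.0, -0.6, 0.4]
gripper_width: 0.0528
gripper_force: 0.0
```

```bash
python3 - <<'E'
from h import *
s=r.get_state(); print(s['tcp_pos'],s['eef_rot'],s['gripper_width'])
c=cap('wrist'); np.savez('w4',**c); save(c,'w4')
E
```

```text
[ 0.5692476  -0.04408948  0.11989107] [-1.79999344e+02 -2.11107175e-02  1.67188079e+02] 0.05284274163096373
```

View pics/w4.png

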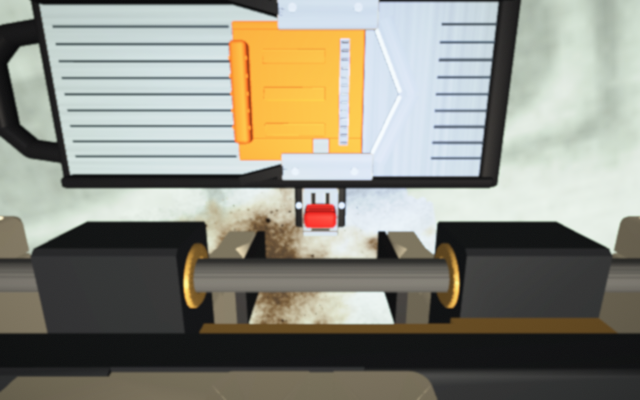

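The insert's front edge (col 364) is flush with the bridge line, and the notch (313–328) lines up with the knob (320), so it is home. Next: grip the knob and shoot the bolt.

Call:
arm_command(travel=[[0.0026,-0.0024,-0.05],[0.0026,-0.0024,-0.09],[0.0026,-0.0024,-0.12],[0.0026,-0.0024,-0.13],[0.0026,-0.0024,-0.13]], delta_rot=[[0,0,0],[0,0,0],[0,0,0],[0,0,0],[0,0,0]])

```text
time_s: 18.3
tcp_pos: [0.5709, -0.0454, 0.0551]
eef_rot: [-180.0, -0.0, 167.1]
contact_force: [-0.1, -0.5, 1.1]
gripper_width: 0.0526
gripper_force: 0.0
```

Call:
arm_command(travel=[[0,0,0],[0,0,0],[0,0,0],[0,0,0],[0,0,0],[0,0,0]], delta_rot=[[0,0,0],[0,0,0],[0,0,0],[0,0,0],[0,0,0],[0,0,0]], grip=0.1, newtons=15)

```text
time_s: 19.05
tcp_pos: [0.5709, -0.0453, 0.0552]
eef_rot: [180.0, 0.0, 167.1]
contact_force: [-0.7, 0.7, 1.9]
gripper_width: 0.0199
gripper_force: 15.0
```

Call:
arm_command(travel=[[-0.006,0.0013,0],[-0.012,0.0027,0],[-0.018,0.004,0],[-0.021,0.0048,0],[-0.021,0.0048,0]], delta_rot=[[0,0,0],[0,0,0],[0,0,0],[0,0,0],[0,0,0]])

```text
time_s: 19.68
tcp_pos: [0.5602, -0.0429, 0.0552]
eef_rot: [180.0, 0.0, 167.1]
contact_force: [0.5, 1.4, 2.8]
gripper_width: 0.02
gripper_force: 15.0
```

Moved 11 mm; a few more to the stop.

Call:
arm_command(travel=[[-0.003,0.0007,0],[-0.006,0.0014,0],[-0.009,0.002,0],[-0.011,0.0025,0],[-0.011,0.0025,0]], delta_rot=[[0,0,0],[0,0,0],[0,0,0],[0,0,0],[0,0,0]])

```text
time_s: 20.3
tcp_pos: [0.557, -0.042, 0.0554]
eef_rot: [180.0, 0.2, 167.1]
contact_force: [9.5, -4.2, -3.2]
gripper_width: 0.0195
gripper_force: 15.0
```

The bolt has moved about 14 mm and is at its stop. I'll release, lift and verify.

Call:
arm_command(travel=[[0,0,0],[0,0,0],[0,0,0],[0,0,0]], delta_rot=[[0,0,0],[0,0,0],[0,0,0],[0,0,0]], grip=0.6)

```text
time_s: 20.8
tcp_pos: [0.5544, -0.0418, 0.0549]
eef_rot: [-180.0, -0.0, 167.1]
contact_force: [-0.5, 1.0, 0.4]
gripper_width: 0.0507
gripper_force: 0.0
```

Call:
arm_command(travel=[[0,0,0.03],[0.01,0,0.08],[0.03,-0.006,0.13],[0.03,-0.006,0.14],[0.03,-0.006,0.14]], delta_rot=[[0,0,0],[0,0,0],[0,0,0],[0,0,0],[0,0,0]])

```text
time_s: 21.42
tcp_pos: [0.5696, -0.0447, 0.1256]
eef_rot: [180.0, 0.0, 167.1]
contact_force: [-1.5, 0.3, 0.1]
gripper_width: 0.0527
gripper_force: 0.0
```

```bash
python3 - <<'E'
from h import *
s=r.get_state(); print(s['tcp_pos'],s['contact_force'],s['gripper_width'])
c=cap('wrist'); save(c,'w5')
for n in('w3','w4',None):
    c=dict(np.load(n+'.npz')) if n else c
    k=[q for q in blobs(c,(0,150,90),(6,255,255),60) if 290<q[:,0,0].mean()<350][0].reshape(-1,2)
    O=np.array([.4918,-.055]);a=np.radians(77.1);X=np.array([np.cos(a),np.sin(a)]);Y=np.array([-X[1],X[0]])
    w=np.array([ray(c,q,.054)[:2]-O for q in k]); print(n,(w@X).mean(),(w@Y).min(),(w@Y).max())
E
```

```text
[ 0.56960082 -0.04468646  0.12560008] [-1.48534363  0.32746366  0.13540407] 0.052725996986006385
w3 0.02777221454370354 -0.07829103468117307 -0.06429726137261424
w4 0.027806047739765877 -0.07855555964809773 -0.06399929625309726
None 0.027806047739765877 -0.07855555964809773 -0.06399929625309726
```

View pics/w5.png

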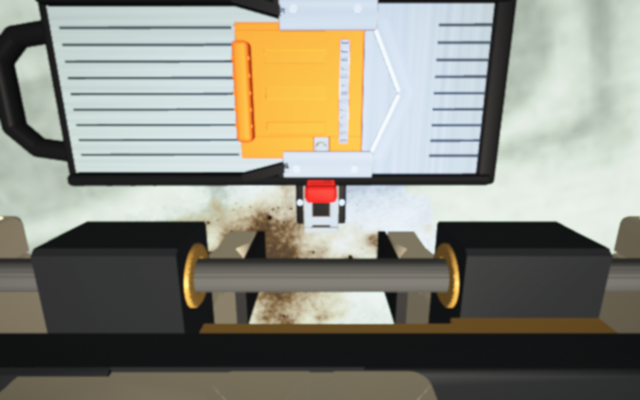

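The knob is now against the rail (row 190), the pin shows in the notch at (321,144), and the insert is still flush with the bridge. The script's third knob reading repeated w4 by mistake, but the picture and the 14 mm measured travel both show the bolt is in. Handing in.

```bash
python3 -c "
from plant import close_job
print(close_job())"
```

```text
the job is handed in; nothing more can be done
None
```

The job is handed in: I drew the bolt to its stop, pushed the insert home against the blade bridge, and slid the bolt fully back in (about 14 mm, pin visible in the notch). It took about 21 s, and I touched nothing else on the table.

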